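# Unlatch the steriliser and hang its basket up to drip

### The job

Open the bottle steriliser by turning the latch knob on its front deck the full quarter turn anticlockwise (seen from above) to its stop, so that the sprung lid swings right up, then lift the cage basket out and hang it by its hooked strap over the upper rail of the drying stand, in the free length of rail beside the hanging turner, with its side leaning on the lower bar. Still holding it, tug it gently but plainly downwards to make sure that the rail has it, and only then let go and leave it hanging upright there. Never set the basket down on the worktop, leave the lid standing open, and do not disturb the turner or anything else on the worktop.

Things in the scene. Friction and masses are not known exactly. Their poses are not given: they have to be found in the camera images.
- steriliser: White box-shaped steam steriliser, fixed, 275 (x) by 200 (y) mm, deck 100 mm high, left or right of the middle, front (own -x) roughly to the robot. Origin: centre of underside. Knob axis at x -115 mm, y 0. Open square chamber 104 mm inside, centre x 25 mm, y 0, floor 28 mm above the worktop. The lid, 180 mm wide, 55 mm deep, covers x -81 to 111 mm and hides the basket while shut.
- latch (a joint): Angle of the cam latch knob (rad). 0: locked, bar grip and the cam tongue under it along the steriliser's +x, the tongue over the lid's front flange. Grows anticlockwise seen from above to its stop at 1.57 (tongue along +y); the flange is free from about 0.9 on. Starts between 0.05 and 0.35. Stiff (0.1 N m); stays where it is left.
- latch_grip (a point): Middle of the knob's bar grip, on the turning axis, 130 mm above the worktop. The bar is 60 mm long (this point's x axis, turning with the knob), 14 mm thick (y), and stands from 116 to 144 mm above the worktop. The edge of the lid's flange is 34 mm from the axis, its top 106 mm above the worktop.
- lid (a joint): Opening angle of the lid (rad): 0 shut, 1.75 fully open, leaning back. Hinge along the rear (steriliser's x 111 mm, 102 mm up). A damped spring swings it fully open by itself in about 3 s once the latch frees it; it presses only lightly (1 to 2 N) on what is in its way and goes on when that is taken away.
- basket: White cage basket, 80 mm across, rim 90 mm up, 0.12 to 0.22 kg, upright in the chamber, turned up to 0.8 rad from the steriliser's axes. Origin: centre of underside. At +x an 18 mm wide strap (underside 102 mm, top 107 mm up) ends in a down-turned lip; between the side (x 46 mm) and the lip (x 72 to 77 mm, flared out to 80 at its end, 78 mm up) is a 26 mm slot for the rail.
- basket_tab (a point): Where to grip the basket's upright lifting tab, opposite the hook: basket x -41 mm, 104 mm above its underside (12 mm below the tab's top, 14 mm above the rim). The tab is 10 mm thick (along the basket's x) and 28 mm wide.
- basket_hook (a point): Point in the slot under the strap (basket x 67 mm, 97 mm above its underside) that lies on the rail's axis when the basket hangs properly: strap down on the rail, lip against the rail's far side. Let go, the basket then leans about 0.15 rad against the lower bar.
- stand: White drip tray, fixed, 150 (x) by 360 (y) mm, beside the steriliser, own -x roughly to the robot; origin under its centre. Posts at y -165 and 165 mm carry 10 mm bars along y: upper rail (x 30 mm, 180 mm up), lower bar (x 20 mm, 98 mm up). The basket goes down on the -x side, lip behind the rail; hook point 0 to 12 mm behind the rail axis clears both. All below 191 mm. Tug 5 to 10 N, never 35 N.
- rail_mid (a point): Middle of the upper rail, on its axis, 180 mm above the worktop; its y axis runs along the rail.
- turner (a joint): Place of the hanging turner along the rail (m, along the stand's +y; 0: middle of the rail; -0.09 to 0.09 at the start).
- turner_mid (a point): Middle of a wooden slotted turner, 74 mm wide and 150 mm tall, hanging by a wire hook from the same rail in front of the lower bar; this point is 80 mm below the rail. One side of it has more free rail than the other. It slides if pushed (2 N).
- beaker: Clear measuring beaker, 72 mm across, 95 mm tall, loose; origin at the centre of its underside.
- feeding_bottle: Clear feeding bottle, 60 mm across, 182 mm tall, loose, between steriliser and stand; origin at the centre of its underside.
- steam_jar: Clear lidded jar, 106 mm across, 175 mm tall, loose, towards the back; origin at the centre of its underside.
- spoked_disc: White spoked disc lying flat, 102 mm across, 12 mm thick, loose; origin at the centre of its underside.
- tongs: White arched lifting tongs lying flat, 130 by 90 mm, 24 mm high, loose; origin at the middle of the underside.
- scoop: White scoop lying flat, 190 mm long (x), 40 mm wide, 12 mm high, loose; origin at the middle of the underside.
- counter: Black speckled stone worktop, top at z = 0. Fixed along its edges: kettle (x 0.76, y 0.66 m) and bottle warmer (0.76, -0.66), both about 215 mm tall, 170 mm across; soap bottle (0.62, -0.77); mug (0.45, 0.62), 92 mm tall; cutting board (0.1, 0.74); things under 250 mm tall beyond x = 0.88.

How it is judged:
By the outcome, as a careful person would: the job done as asked, in the order asked, and still so for the second after the job is handed in, with the robot touching nothing.
It also fails if it takes over 64 s, if anything falls off the work surface, if the arm or the gripper's body presses on something with over 40 N, if the wrist force passes 120 N, or if a joint passes its speed limit or range.

### The arm

A 6-joint arm with a two-finger parallel gripper is mounted at the origin on the work surface. World frame = base frame: x ahead of the robot, y to its left, z up, the work surface at z = 0. Lengths are in mm, angles in rad, forces in N, time in s.
With the tool pointing down it reaches from about 300 to 950 mm from the base axis. Payload 3.1 kg.
Tool frame: the origin (TCP) lies at the very end of the fingers, on their centre line; the grasp point (between the pads) lies 19 mm behind it; z points along the fingers, y is the direction in which the jaws open and shut (so a half turn about z gives the same grasp; the last joint's range is limited). The gripper opens to 85 mm and grips with 20 to 120 N. Pads are 22 mm wide; open, the fingers measure 114 mm over their backs; the gripper's body (76 mm by 85 mm) begins 54 mm behind the grasp point. The pads swing forward as they close: fully open they stand 13 mm farther back than shut.
Start: joints at [-1.276, 0.308, 1.634, -0, 1.2, -0.07], TCP at [222.951, -583.888, 231.272] pointing down, gripper open.
Joint ranges: [-3.06, 3.06], [-0.79, 1.96], [0.05, 2.63], [-1.19, 4.34], [0.05, 2.64], [-2.94, 2.94]. Speed limits (rad/s): [2.79, 2.79, 3.14, 3.14, 3.14, 3.14].

### API

Orientations are given as [roll, pitch, yaw] about the fixed x, y, z axes, in that order (R = Rz(yaw) Ry(pitch) Rx(roll)).
In Python, from station import monitor, imaging, ctrl gives the robot as it stands. The module is installed in compiled form; this text tells all that it offers.
- The arm moves only by the tool step_arm, never from a script. Its arguments are lists of equal length, an entry for each row: "delta_pos": the shift along the tool's x, y, z normalised to -1 to 1, where 1 is 25 cm, a list of three; "delta_rot": the turn, a rotation vector about the tool's x, y, z normalised to -1 to 1, where 1 is 90 degrees, a list of three; "hand": the opening, from 0 (shut) to 1 (fully open). A call has exactly 10 rows; each row is the pose to reach, as a shift and turn from the pose commanded when the call began, along the tool's axes at that moment; what a row does not reach only later rows make up. A row lasts 1/8 s, in which the tool goes at most 62.5 mm and 10.7 degrees, less where a joint would pass 70% of its speed; a pose out of reach is approached as far as the arm can. A call with a number of a shift or a turn outside -1 to 1 is refused whole. A call with a gripper value outside its range is refused whole. The fingers move at their own pace and stop on an object; "grip_force" is the grip in N (left out, the last holds). Time passes only in rows, so rows that repeat a pose let the fingers close, or fill a call up. It gives the time, the measured TCP pose, the force and the opening at its end, in the units of the state.
- monitor.observe(): the state, without advancing time (a new reading comes with each control period).
- imaging.camera(name): name is "scene" or "side" or "wrist"; returns a dict with "color" (400x640x3 uint8, blue, green, red), "fov_y" (degrees; the focal length in pixels is half the picture's height over the tangent of half this angle, whatever the lens; pixels are square), "cx", "cy" (the principal point, pixels), "origin" and "attitude" of the camera in the world; the wrist camera has in their place "T_tool_cam" (4x4, takes a point from camera to tool coordinates, whose origin is the TCP and whose axes are the flange's). Camera axes: x right, y up, looking along -z (the intrinsics and any distortion apply to the point x, -y, -z); pixel columns grow to the right and rows downward; lengths in mm; the calibration is good to about 2 mm. A picture is of the moment at which its call begins: read the wrist's pose just before it. There is no depth.
- ctrl.job_done(): hands the job in, once; it reports no verdict.
Trained networks look in the newest picture that a camera, given by its name, has taken for a name from the list of things; names that differ only in an ending like _2 or _b are one class to them, and where a whole thing is asked for, a point or a joint stands for the part that bears it (a point fixed in the world has none). Each returns a list of dicts, best first, with "score" (0 to 1); they miss things now and then, are a little off and sometimes report something else, mostly with a low value. They report only what shows in the picture. A call takes as long as a camera call.
- imaging.spot_in(camera, label): "centre" ([row, column] in pixels, amid what is visible of it).
The state is a dict: "time": time; "q": joint angles; "joint_velocities": joint speeds; "effort": joint torques, N m; "tcp_pos": TCP position; "eef_rot": TCP orientation; "ft_force": force on the tool from outside, world axes, zero at the start; "wrist_torque": the same for the moment, N m; "finger_gap": finger opening in mm.
Only numpy, scipy, OpenCV 4.12 (cv2) and the standard library are available. Lean on these libraries where they do the work, as an engineer would, in place of code of your own. Each camera call takes 0.05 s, during which the arm holds its last target.

## Working session

There is one attempt and no reset: what is moved stays moved. The work goes in short steps, Python scripts to look and compute and a tool call to move; the robot and the scene stay as the last step left them, time stands still between calls to the robot, and variables do not carry over. Pictures are saved under pics/ and viewed, and the job is handed in when it is done.

Besides the shell and the picture viewer there is one more tool, called after ">>>" by a JSON object that holds its "name" and its "arguments". step_arm: Moves the arm, as the interface text tells. Scaled input: -1 to 1 covers 25 cm each way for a shift and 90 degrees each way for a turn. Its arguments: {"type":"object","properties":{"delta_pos":{"type":"array","items":{"type":"array","items":{"type":"number","minimum":-1,"maximum":1}}},"delta_rot":{"type":"array","items":{"type":"array","items":{"type":"number","minimum":-1,"maximum":1}}},"hand":{"type":"array","items":{"type":"number"}},"grip_force":{"type":"number"}},"required":["delta_pos","delta_rot","hand"]}

```bash
mkdir -p pics; ls
python3 - <<'E'
from station import monitor, imaging, ctrl
import cv2,json
s=monitor.observe();print(s)
for n in ["scene","side","wrist"]:
    c=imaging.camera(n);cv2.imwrite(f"pics/{n}0.png",c["color"])
    print(n,{k:v for k,v in c.items() if k!="color"})
    if n!="wrist":
        for l in ["steriliser","latch_grip","latch","lid","stand","turner","beaker","feeding_bottle","steam_jar","spoked_disc","tongs","scoop","rail_mid"]:
            try:
                r=imaging.spot_in(n,l);print(l,[(x["centre"],round(x["score"],2)) for x in r[:2]])
            except Exception as e: print(l,e)
print(monitor.observe()["time"])
E
```

```text
pics
{'time': 0.0, 'q': array([-1.27568870e+00,  3.09027752e-01,  1.63520302e+00,  8.99197862e-07,
        1.19965584e+00, -6.96723328e-02]), 'joint_velocities': array([ 0.00234455, -0.00086696,  0.00067672,  0.00160506, -0.0006488 ,
        0.00146543]), 'effort': array([ 6.98578901e-05, -4.15254629e+01, -2.76666051e+01, -2.37532004e-04,
        1.00991176e-02, -1.30005498e-05]), 'tcp_pos': array([ 222.71729893, -583.09553478,  230.02503989]), 'eef_rot': array([-3.13930432e+00, -1.60531041e-04,  3.64779448e-01]), 'ft_force': array([-0.40291359,  1.17831198,  0.18030505]), 'wrist_torque': array([-0.02755054,  0.01478342, -0.03316397]), 'finger_gap': 85.34870101469761}
scene {'fov_y': 51.186108690949006, 'cx': 312.98705132664463, 'cy': 197.9058594935303, 'origin': array([1127.67921783,  120.30744996,  989.63033891]), 'attitude': array([0.64942604, 0.01774793, 2.00278784])}
steriliser [([210.0, 455.7], 0.17)]
latch_grip [([252.2, 489.7], 0.59)]
latch [([254.3, 488.0], 0.7), ([185.8, 253.9], 0.66)]
lid [([299.2, 470.5], 0.56)]
stand [([219.9, 283.8], 0.84)]
turner [([189.5, 251.4], 0.75
[... 795 characters left out ...]
eeding_bottle [([251.2, 297.2], 0.77)]
steam_jar [([244.4, 247.5], 0.82)]
spoked_disc [([338.0, 383.6], 0.79), ([245.2, 248.2], 0.18)]
tongs [([225.4, 374.0], 0.82)]
scoop [([145.8, 334.9], 0.74), ([253.8, 295.1], 0.62)]
rail_mid [([199.7, 316.9], 0.73)]
wrist {'fov_y': 60.6179993091581, 'cx': 323.8468191871216, 'cy': 201.35121280771256, 'T_tool_cam': array([[ 1.68132368e-04,  9.64604931e-01,  2.63699260e-01,
         6.65641563e+01],
       [ 9.99999438e-01, -4.38265150e-04,  9.65571350e-04,
         9.95219337e-02],
       [ 1.04696508e-03,  2.63698949e-01, -9.64604462e-01,
        -1.42749140e+02],
       [ 0.00000000e+00,  0.00000000e+00,  0.00000000e+00,
         1.00000000e+00]])}
1.45
```

View images.

View pics/scene0.png

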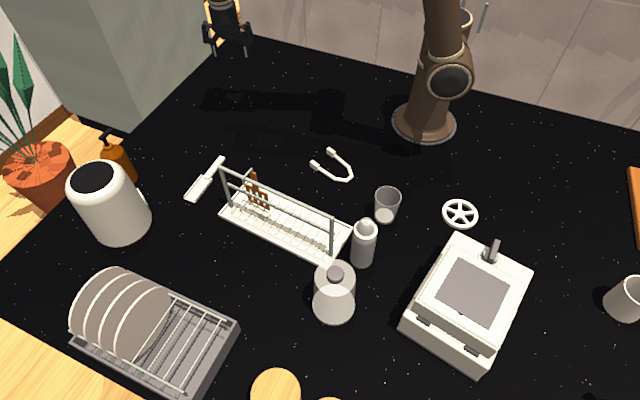

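View pics/side0.png

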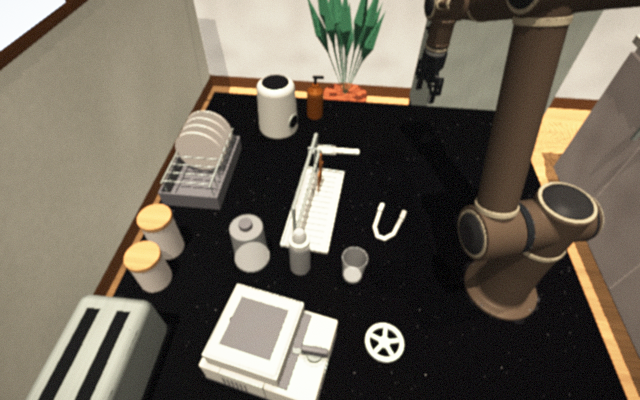

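View pics/wrist0.png

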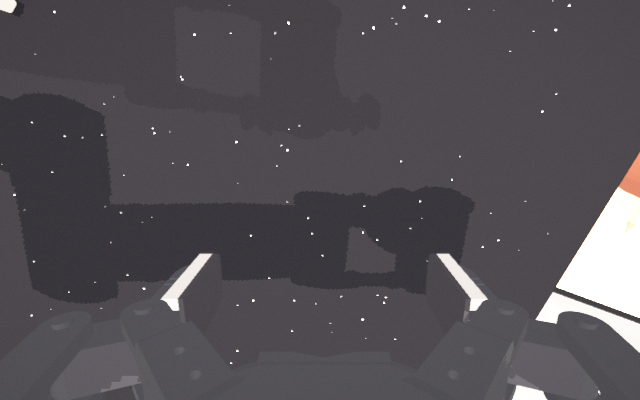

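```bash
cat > h.py <<'E'
import numpy as np, cv2
from scipy.spatial.transform import Rotation as Ro
def cams():
    c={}
    c['scene']=dict(fov_y=51.186108690949006,cx=312.98705132664463,cy=197.9058594935303,origin=np.array([1127.67921783,120.30744996,989.63033891]),attitude=[0.64942604,0.01774793,2.00278784])
    c['side']=dict(fov_y=56.21353394614603,cx=313.64213143993766,cy=203.899806506528,origin=np.array([487.85082539,583.70842191,980.62898367]),attitude=[0.71172659,-0.0096121,-3.0378544])
    return c
CS=cams()
W=dict(fov_y=60.6179993091581,cx=323.8468191871216,cy=201.35121280771256)
TC=np.array([[1.68132368e-04,9.64604931e-01,2.63699260e-01,66.5641563],[9.99999438e-01,-4.38265150e-04,9.65571350e-04,9.95219337e-02],[1.04696508e-03,2.63698949e-01,-9.64604462e-01,-142.749140],[0,0,0,1]])
def par(cam,pose=None):
    if cam=='wrist':
        p,e=pose; T=np.eye(4);T[:3,:3]=Ro.from_euler('xyz',e).as_matrix();T[:3,3]=p
        T=T@TC; c=W; R=T[:3,:3];o=T[:3,3]
    else:
        c=CS[cam];R=Ro.from_euler('xyz',c['attitude']).as_matrix();o=c['origin']
    return 200/np.tan(np.radians(c['fov_y'])/2),c['cx'],c['cy'],R,o
def proj(cam,P,pose=None):
    f,cx,cy,R,o=par(cam,pose); q=(np.atleast_2d(P)-o)@R
    return np.c_[cx+f*q[:,0]/-q[:,2], cy-f*q[:,1]/-q[:,2]]   # col,row
def unproj(cam,uv,z,pose=None):
    f,cx,cy,R,o=par(cam,pose); uv=np.atleast_2d(uv)
    d=np.c_[(uv[:,0]-cx)/f,-(uv[:,1]-cy)/f,-np.ones(len(uv))]@R.T
    return o+d*((z-o[2])/d[:,2])[:,None]
def crop(img,x0,y0,x1,y1,k,name):
    cv2.imwrite(name,cv2.resize(img[y0:y1,x0:x1],None,fx=k,fy=k,interpolation=cv2.INTER_CUBIC))
E
python3 - <<'E'
from h import *
s=cv2.imread('pics/scene0.png');d=cv2.imread('pics/side0.png')
crop(s,390,220,550,380,5,'pics/s_ster.png') if 0 else crop(s,390,225,540,380,3.8,'pics/s_ster.png')
crop(s,180,145,360,270,4.4,'pics/s_stand.png')
crop(d,190,275,350,400,4.6,'pics/d_ster.png')
crop(d,275,125,365,260,4.4,'pics/d_stand.png')
N=dict(latch_grip=(130,(252.2,489.7),(351.2,314.6)),beaker=(50,(203,386.2),(262.4,353.4)),bottle=(91,(240.1,362.6),(251.2,297.2)),jar=(88,(288.9,332.8),(244.4,247.5)),disc=(6,(214.1,458.7),(338,383.6)),tongs=(12,(157.2,337.5),(225.4,374)),scoop=(6,(182.8,204.6),(145.8,334.9)),turner=(100,(189.5,251.4),(177.1,321.4)))
for k,(z,a,b) in N.items(): print(k,unproj('scene',a[::-1],z).round(),unproj('side',b[::-1],z).round())
E
```

```text
latch_grip [[518. 276. 130.]] [[508. 286. 130.]]
beaker [[420.   0.  50.]] [[424.  -6.  50.]]
bottle [[585. -11.  91.]] [[587.   0.  91.]]
jar [[735. -28.  88.]] [[732.  -9.  88.]]
disc [[340. 196.   6.]] [[334. 189.   6.]]
tongs [[ 282. -203.   12.]] [[ 360. -178.   12.]]
scoop [[ 539. -536.    6.]] [[ 513. -566.    6.]]
turner [[ 563. -342.  100.]] [[ 545. -292.  100.]]
```

View pics/s_ster.png

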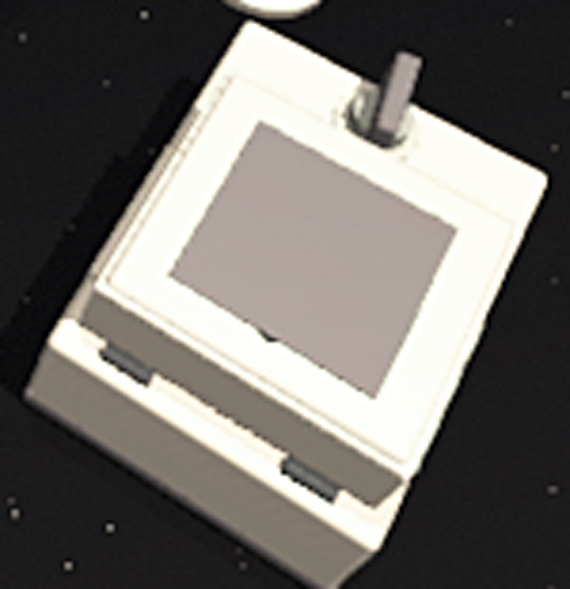

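View pics/s_stand.png

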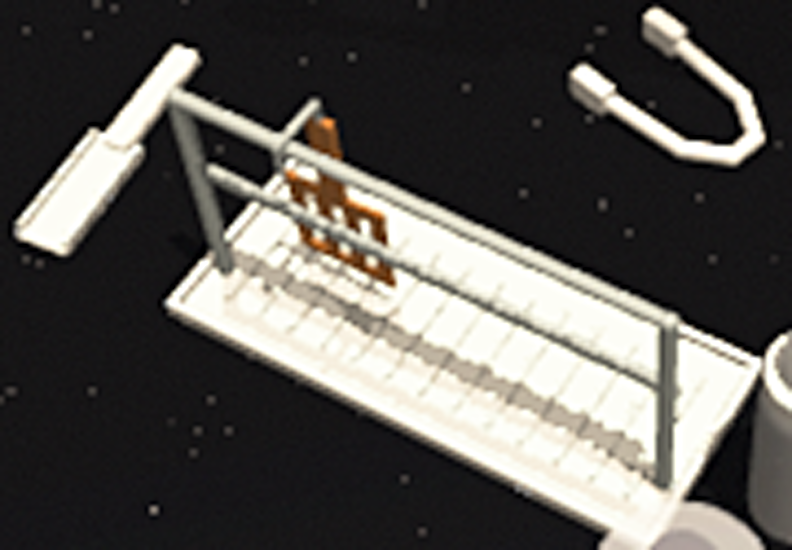

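View pics/d_ster.png

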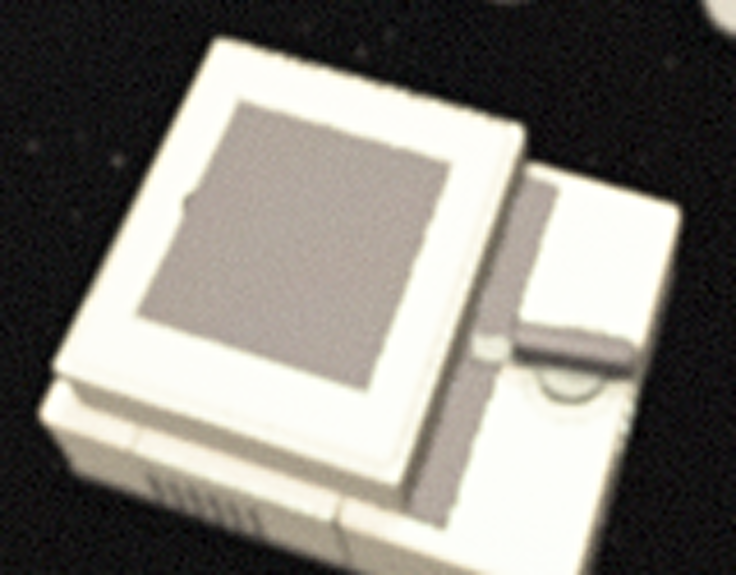

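View pics/d_stand.png

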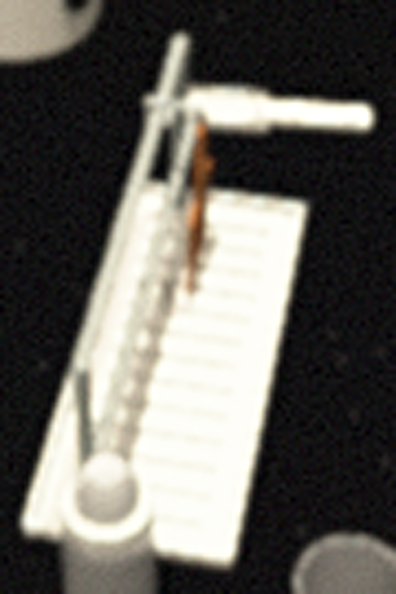

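```bash
cat > fit.py <<'E'
from h import *
from scipy.optimize import least_squares
def T2(p,L):
    L=np.atleast_2d(L);c,s=np.cos(p[2]),np.sin(p[2])
    return np.c_[p[0]+c*L[:,0]-s*L[:,1],p[1]+s*L[:,0]+c*L[:,1],L[:,2]]
def C(pts,k,o): return np.array(pts)/k+np.array(o)
def fit(obs,x0):
    f=lambda p:np.concatenate([(proj(c,T2(p,L))-uv).ravel() for c,L,uv in obs])
    r=least_squares(f,x0); print(r.x.round(3));
    for c,L,uv in obs: print(c,(proj(c,T2(r.x,L))-uv).round(1).tolist())
    return r.x
def stand():
    rl=[[30,-165,180],[30,165,180]]
    a=C([(178,97),(670,320)],4.4,(180,145)); b=C([(180,38),(82,372)],4.4,(275,125))
    for o in ([('scene',rl,a)],[('side',rl,b)],[('scene',rl,a),('side',rl,b)]): p=fit(o,[560,-250,0.])
def ster():
    d=lambda *i:[[ [-137.5,100,100],[-137.5,-100,100],[137.5,100,100],[137.5,-100,100]][j] for j in i]
    a=C([(547,180),(248,22),(380,548),(65,322)],3.8,(390,225)); b=C([(680,208),(45,410)],4.6,(190,275))
    A=('scene',d(0,1,2,3),a);B=('side',d(1,2),b)
    for o in ([A],[B],[A,B]): p=fit(o,[620,240,0.])
if __name__=='__main__': stand();ster()
E
python3 fit.py
```

```text
[ 5.65809e+02 -2.45479e+02 -8.80000e-02]
scene [[-0.2, -0.2], [0.2, 0.1]]
[ 5.60804e+02 -2.42051e+02 -8.70000e-02]
side [[-0.2, 1.3], [0.1, -0.9]]
[ 5.63635e+02 -2.44959e+02 -8.60000e-02]
scene [[0.4, -0.7], [0.8, -0.6]]
side [[-0.9, 0.7], [-0.7, -1.7]]
[ 6.15316e+02  2.63922e+02 -2.08000e-01]
scene [[2.6, -2.0], [1.7, -2.7], [0.1, -0.0], [-4.1, 3.2]]
[ 6.12079e+02  2.63152e+02 -2.07000e-01]
side [[1.3, -0.5], [-1.2, 0.2]]
[ 6.14156e+02  2.63749e+02 -2.08000e-01]
scene [[2.6, -2.5], [1.7, -3.0], [0.2, -0.6], [-4.0, 2.7]]
side [[0.5, -0.3], [-2.2, 0.2]]
```

>>> {"name": "step_arm", "arguments": {"delta_pos": [[0.1,-0.05,-0.04],[0.22,-0.12,-0.09],[0.34,-0.18,-0.14],[0.46,-0.24,-0.19],[0.58,-0.31,-0.24],[0.7,-0.37,-0.29],[0.8,-0.42,-0.33],[0.88,-0.46,-0.37],[0.94,-0.5,-0.39],[0.98,-0.52,-0.4]], "delta_rot": [[0,0,0],[0,0,0.02],[0,0,0.05],[0,0,0.08],[0,0,0.11],[0,0,0.14],[0,0,0.17],[0,0,0.2],[0,0,0.22],[0,0,0.23]], "hand": [1,1,1,1,1,1,1,1,1,1]}}

```text
time: 2.7
tcp_pos: [406.1, -374.4, 331.8]
eef_rot: [3.141, -0.001, 0.004]
ft_force: [-0.4, -0.3, 0.9]
finger_gap: 85.4
```

>>> {"name": "step_arm", "arguments": {"delta_pos": [[0.03,-0.06,0],[0.08,-0.15,0],[0.13,-0.25,0],[0.18,-0.35,0],[0.23,-0.45,0],[0.28,-0.54,0],[0.32,-0.61,0],[0.34,-0.65,0],[0.36,-0.68,0],[0.36,-0.68,0]], "delta_rot": [[0,0,0],[0,0,0],[0,0,0],[0,0,0],[0,0,0],[0,0,0],[0,0,0],[0,0,0],[0,0,0],[0,0,0]], "hand": [1,1,1,1,1,1,1,1,1,1]}}

```text
time: 3.95
tcp_pos: [494.9, -204.6, 331.2]
eef_rot: [3.141, 0.0, 0.004]
ft_force: [0.4, -0.2, -0.3]
finger_gap: 85.1
```

```bash
cat >> h.py <<'E'
def snap(cam,name):
    from station import monitor, imaging
    import pickle
    s=monitor.observe(); im=imaging.camera(cam)["color"]; cv2.imwrite(f"pics/{name}.png",im)
    pickle.dump((s["tcp_pos"],s["eef_rot"]),open(f"pics/{name}.pkl","wb"))
    print(name,s["time"],s["tcp_pos"].round(1),s["eef_rot"].round(3),s["ft_force"].round(1),round(s["finger_gap"],1)); return im
def pose(name):
    import pickle
    return pickle.load(open(f"pics/{name}.pkl","rb"))
E
python3 -c "
from h import *
snap('wrist','w1')"
```

```text
w1 3.95 [ 494.9 -204.6  331.2] [3.141 0.    0.004] [ 0.4 -0.2 -0.3] 85.1
```

View pics/w1.png

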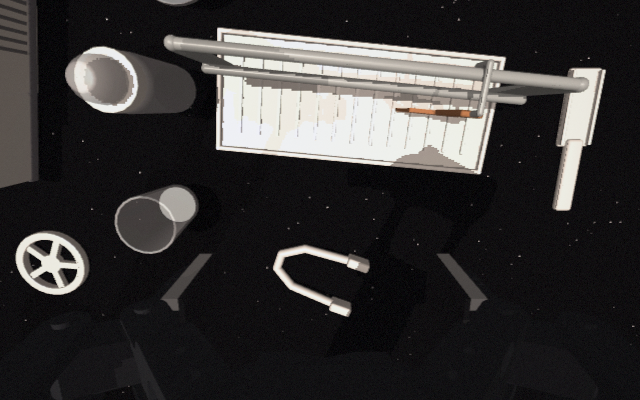

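Run:
```python
from h import *
ps=pose('w1')
P=unproj('wrist',[(171,43),(581,84),(487,75)],180,ps);print(P.round(1))
d=P[0]-P[1];print(np.linalg.norm(d), np.arctan2(-d[0],d[1]))
for h in (0,12):
  Q=unproj('wrist',[(219,29),(505,57),(217,150),(480,173)],h,ps);print(h,Q.round(1).tolist(),Q.mean(0),np.linalg.norm(Q[0]-Q[1]),np.linalg.norm(Q[0]-Q[2]))
m=(P[0]+P[1])/2; u=d/np.linalg.norm(d); print('mid',m,'turner along', (P[2]-m)@u)
L=unproj('wrist',[(440,111)],100,ps);print(L)
for n,uv,z in [('beaker',(182,203),0),('bottle',(165,83),0),('bottletop',(90,75),182)]: print(n,unproj('wrist',uv,z,ps))
```

```text
[[ 610.4  -83.   180. ]
 [ 581.  -413.3  180. ]
 [ 587.6 -335.9  180. ]]
331.5286423303544 -0.08866194146591483
0 [[656.8, -71.2, 0.0], [625.5, -436.8, 0.0], [504.7, -56.8, 0.0], [474.1, -423.5, 0.0]] [ 565.27577589 -247.06910451    0.        ] 366.94896716119626 152.86337040000424
12 [[654.4, -74.6, 12.0], [623.9, -430.9, 12.0], [506.1, -60.5, 12.0], [476.3, -418.0, 12.0]] [ 565.1812449  -245.98837219   12.        ] 357.65712691928496 148.99258142467244
mid [ 595.72547705 -248.15985621  180.        ] turner along -88.13843064146738
[[ 558.72763401 -326.75884091  100.        ]]
beaker [[428.49520847  -0.47014789   0.        ]]
bottle [[591.96599707   4.64194843   0.        ]]
bottletop [[586.12460068 -16.04693689 182.        ]]
```

>>> {"name": "step_arm", "arguments": {"delta_pos": [[-0.01,-0.08,0],[-0.03,-0.2,0],[-0.05,-0.32,0],[-0.07,-0.44,0],[-0.08,-0.56,0],[-0.09,-0.66,0],[-0.1,-0.76,0],[-0.1,-0.84,0],[-0.11,-0.92,0],[-0.11,-1,0]], "delta_rot": [[0,0,0],[0,0,0],[0,0,0],[0,0,0],[0,0,0],[0,0,0],[0,0,0],[0,0,0],[0,0,0],[0,0,0]], "hand": [1,1,1,1,1,1,1,1,1,1]}}

```text
time: 5.25
tcp_pos: [465.5, 46.4, 331.3]
eef_rot: [-3.141, 0.0, 0.003]
ft_force: [0.2, 0.5, -0.5]
finger_gap: 85.6
```

>>> {"name": "step_arm", "arguments": {"delta_pos": [[-0.01,-0.1,0],[-0.03,-0.22,0.02],[-0.05,-0.34,0.04],[-0.07,-0.46,0.06],[-0.08,-0.58,0.08],[-0.1,-0.7,0.1],[-0.11,-0.8,0.11],[-0.11,-0.88,0.12],[-0.11,-0.93,0.12],[-0.11,-0.93,0.12]], "delta_rot": [[0,0,0],[0,0,0],[0,0,0],[0,0,0],[0,0,0],[0,0,0],[0,0,0],[0,0,0],[0,0,0],[0,0,0]], "hand": [1,1,1,1,1,1,1,1,1,1]}}

```text
time: 6.5
tcp_pos: [438.1, 278.0, 301.3]
eef_rot: [3.141, -0.0, 0.004]
ft_force: [0.3, -0.5, -0.2]
finger_gap: 85.3
```

```bash
python3 -c "
from h import *
snap('wrist','w2')"
```

```text
w2 6.5 [438.1 278.  301.3] [ 3.141 -0.     0.004] [ 0.3 -0.5 -0.2] 85.3
```

View pics/w2.png

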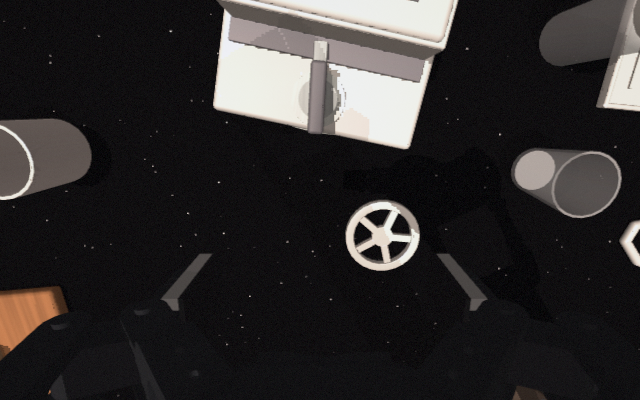

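Run:
```python
from h import *
im=cv2.imread('pics/w2.png');crop(im,205,20,465,155,3,'pics/w2c.png')
```

```text
(no output)
```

View pics/w2c.png

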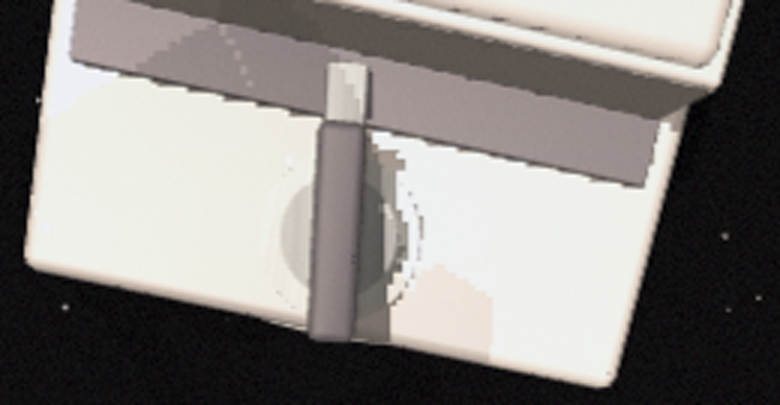

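Run:
```python
from h import *
ps=pose('w2')
c=lambda p:np.array(p)/3+np.array([205,20])
B=unproj('wrist',[c((342,127)),c((333,334))],144,ps);print(B,B.mean(0),np.linalg.norm(B[0]-B[1]),np.arctan2(*(B[0]-B[1])[[1,0]]))
D=unproj('wrist',[c((28,263)),c((610,386))],100,ps);d=D[0]-D[1];print(D,np.linalg.norm(d),yaw:=np.arctan2(-d[0],d[1]))
m=D.mean(0)
for y in (yaw,): print('origin',m[:2]+137.5*np.array([np.cos(y),np.sin(y)]),'knob',m[:2]+22.5*np.array([np.cos(y),np.sin(y)]))
F=unproj('wrist',[c((72,60)),c((642,187))],106,ps);d=F[0]-F[1];print('flange',F,np.arctan2(-d[0],d[1]))
```

```text
[[540.60186347 282.64518916 144.        ]
 [485.15016175 285.18053747 144.        ]] [512.87601261 283.91286332 144.        ] 55.50963173605129 -0.04568992017697034
[[504.36790929 384.80198297 100.        ]
 [465.69025785 193.85697435 100.        ]] 194.82288633190385 -0.19985502937480754
origin [619.79219678 262.03198208] knob [507.08122937 284.86261559]
flange [[563.69285431 364.90145994 106.        ]
 [528.11565746 189.65647239 106.        ]] -0.20029200987858328
```

>>> {"name": "step_arm", "arguments": {"delta_pos": [[0.06,0,0.02],[0.14,-0.01,0.06],[0.22,-0.02,0.14],[0.28,-0.024,0.24],[0.298,-0.024,0.36],[0.298,-0.024,0.48],[0.298,-0.024,0.6],[0.298,-0.024,0.7],[0.298,-0.024,0.74],[0.298,-0.024,0.74]], "delta_rot": [[0,0,0.01],[0,0,0.02],[0,0,0.032],[0,0,0.032],[0,0,0.032],[0,0,0.032],[0,0,0.032],[0,0,0.032],[0,0,0.032],[0,0,0.032]], "hand": [1,1,1,1,1,1,1,0.8,0.6,0.5]}}

```text
time: 7.8
tcp_pos: [512.8, 283.1, 115.5]
eef_rot: [3.141, 0.001, -0.048]
ft_force: [-0.3, -0.0, 1.0]
finger_gap: 42.8
```

```bash
python3 -c "
from h import *
snap('wrist','w3')"
```

```text
w3 7.8 [512.8 283.1 115.5] [ 3.141e+00  1.000e-03 -4.800e-02] [-0.3 -0.   1. ] 42.8
```

View pics/w3.png

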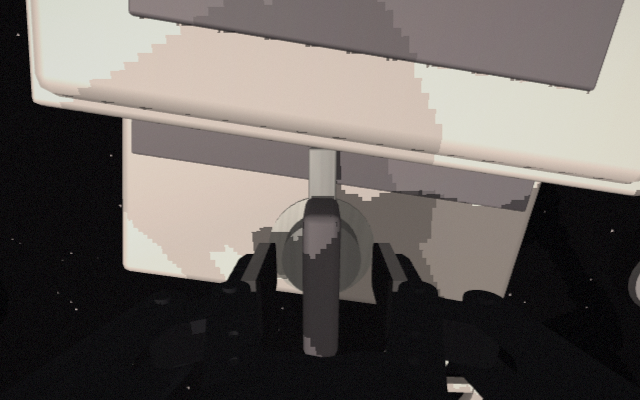

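>>> {"name": "step_arm", "arguments": {"delta_pos": [[0,0,0],[0,0,0],[0,0,0],[0,0,0],[0,0,0],[0,0,0],[0,0,0],[0,0,0],[0,0,0],[0,0,0]], "delta_rot": [[0,0,0],[0,0,0],[0,0,0],[0,0,0],[0,0,-0.05],[0,0,-0.13],[0,0,-0.22],[0,0,-0.31],[0,0,-0.4],[0,0,-0.48]], "hand": [0.1,0.1,0.1,0.1,0.1,0.1,0.1,0.1,0.1,0.1], "grip_force": 40}}

```text
time: 9.1
tcp_pos: [513.5, 284.7, 117.7]
eef_rot: [-3.141, -0.003, 0.711]
ft_force: [0.0, 0.8, 5.9]
finger_gap: 13.3
```

>>> {"name": "step_arm", "arguments": {"delta_pos": [[0,0,0],[0,0,0],[0,0,0],[0,0,0],[0,0,0],[0,0,0],[0,0,0],[0,0,0],[0,0,0],[0,0,0]], "delta_rot": [[0,0,-0.07],[0,0,-0.15],[0,0,-0.23],[0,0,-0.31],[0,0,-0.37],[0,0,-0.41],[0,0,-0.44],[0,0,-0.45],[0,0,-0.45],[0,0,-0.45]], "hand": [0.1,0.1,0.1,0.1,0.1,0.1,0.1,0.1,0.1,0.1]}}

```text
time: 10.35
tcp_pos: [513.2, 285.0, 117.7]
eef_rot: [3.141, -0.003, 1.409]
ft_force: [-0.6, 0.8, 6.4]
finger_gap: 13.2
```

Run:
```python
from h import *
from station import monitor
s=monitor.observe();print({k:np.round(v,2) for k,v in s.items()})
snap('side','d4');im=cv2.imread('pics/d4.png');crop(im,180,150,480,400,2.5,'pics/d4c.png')
```

```text
{'time': np.float64(10.35), 'q': array([0.43, 0.37, 1.81, 0.  , 0.96, 0.59]), 'joint_velocities': array([ 0.,  0.,  0., -0., -0.,  0.]), 'effort': array([  0.36, -36.67, -21.76,  -0.9 ,  -0.25,  -1.09]), 'tcp_pos': array([513.19, 284.96, 117.74]), 'eef_rot': array([ 3.14, -0.  ,  1.41]), 'ft_force': array([-0.63,  0.76,  6.39]), 'wrist_torque': array([ 0.03,  0.24, -1.07]), 'finger_gap': np.float64(13.16)}
d4 10.35 [513.2 285.  117.7] [ 3.141e+00 -3.000e-03  1.409e+00] [-0.6  0.8  6.4] 13.2
```

View pics/d4c.png

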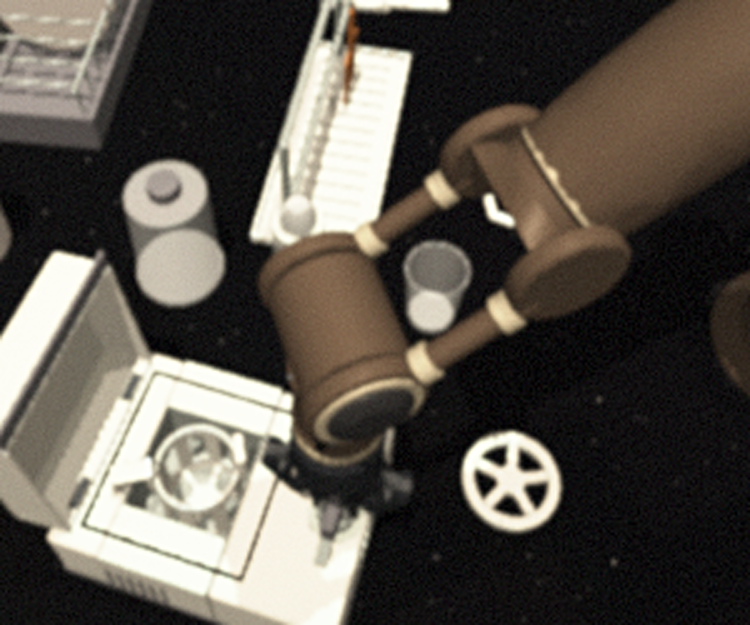

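Run:
```python
from h import *
c=lambda p:np.array(p)/2.5+np.array([180,150])
s=unproj('side',c((132,472)),134);t=unproj('side',c((238,446)),142);r=unproj('side',c((197,467)),118)
print(s,t,r,np.arctan2(*(s-t)[0,[1,0]]))
```

```text
[[696.08253806 279.86442193 134.        ]] [[603.37148432 248.7504584  142.        ]] [[641.15434007 263.06048786 118.        ]] 0.32379046332836703
```

>>> {"name": "step_arm", "arguments": {"delta_pos": [[0,0,0],[0,0,0],[0,0,-0.04],[0,0,-0.14],[0,0,-0.28],[-0.03,0.06,-0.44],[-0.08,0.17,-0.58],[-0.14,0.3,-0.68],[-0.2,0.43,-0.73],[-0.25,0.55,-0.74]], "delta_rot": [[0,0,0],[0,0,0],[0,0,0],[0,0,0],[0,0,-0.05],[0,0,-0.12],[0,0,-0.19],[0,0,-0.25],[0,0,-0.3],[0,0,-0.31]], "hand": [0.5,0.5,0.5,0.5,0.6,0.7,0.8,0.9,1,1]}}

```text
time: 11.65
tcp_pos: [640.4, 200.0, 303.8]
eef_rot: [3.138, 0.0, 1.902]
ft_force: [-0.4, 0.3, 0.4]
finger_gap: 85.2
```

Run:
```python
from h import *
snap('wrist','w5');snap('side','d5');im=cv2.imread('pics/d5.png');crop(im,180,230,380,400,3.5,'pics/d5c.png')
```

```text
w5 11.65 [640.4 200.  303.8] [3.138 0.    1.902] [-0.4  0.3  0.4] 85.2
d5 11.7 [643.6 197.1 303.1] [3.136 0.004 1.9  ] [ 3.2 -0.9  0.6] 85.6
```

View pics/w5.png

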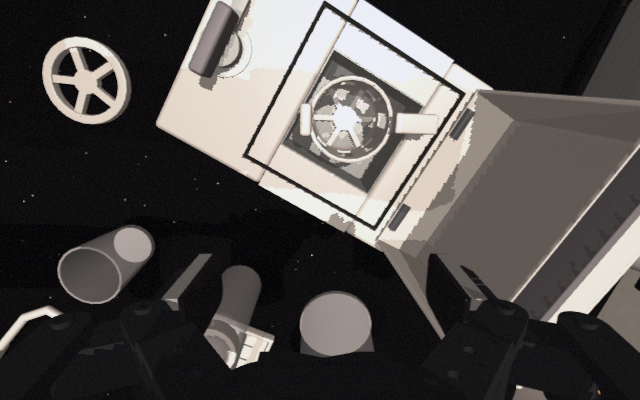

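View pics/d5c.png

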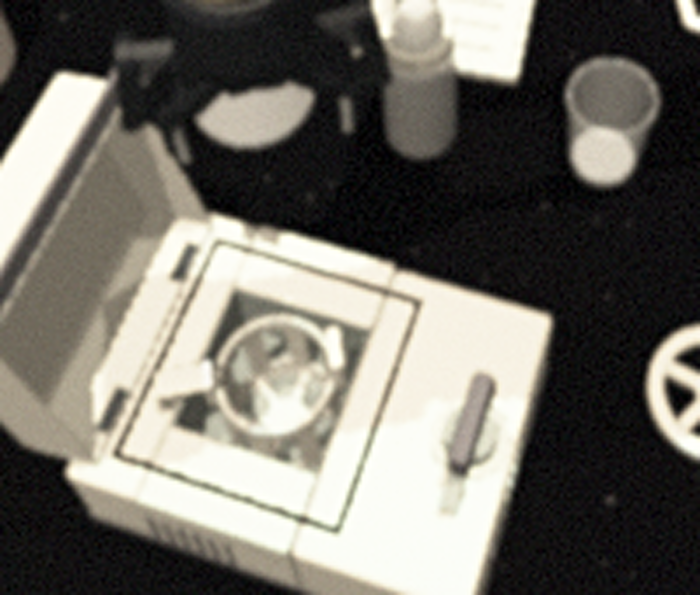

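Run:
```python
from h import *
snap('wrist','w6');snap('wrist','w6');im=cv2.imread('pics/w6.png');crop(im,140,0,480,240,2.3,'pics/w6c.png');crop(im,285,60,455,180,4.7,'pics/w6d.png')
```

```text
w6 11.75 [641.3 198.5 302.2] [3.139e+00 2.000e-03 1.898e+00] [ 0.5  0.3 -0.8] 85.6
w6 11.8 [639.6 199.6 301.6] [3.141 0.    1.899] [-0.   0.9 -0.3] 85.5
```

View pics/w6d.png

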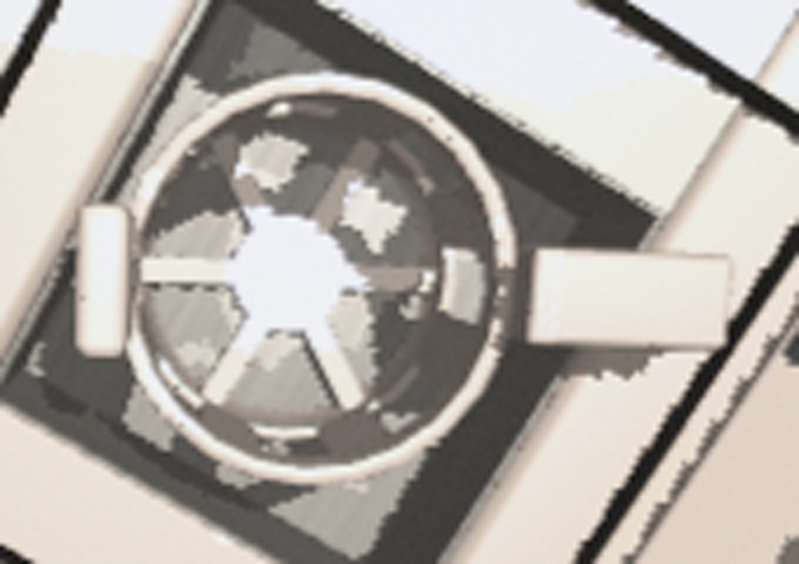

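View pics/w6c.png

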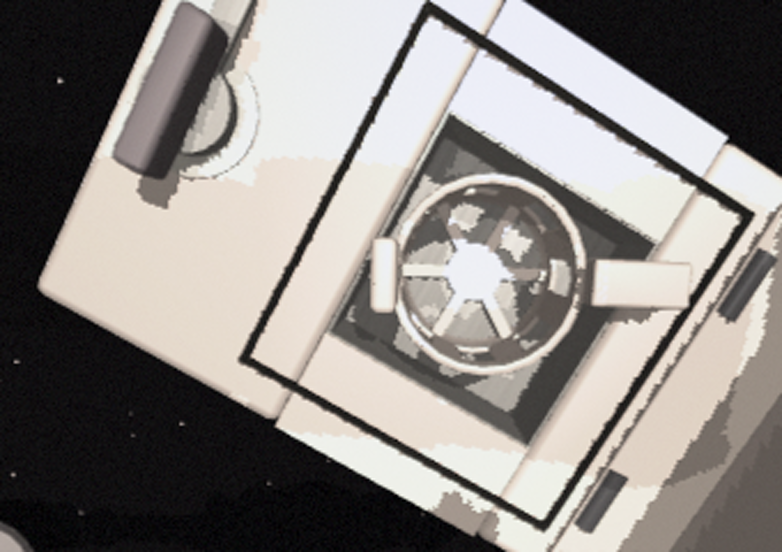

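Run:
```python
from h import *
ps=pose('w6');c=lambda p:np.array(p)/4.7+np.array([285,60])
t=unproj('wrist',c((102,280)),144,ps)[0];r=unproj('wrist',c((323,278)),118,ps)[0]
S=unproj('wrist',[c((533,296)),c((730,299))],135,ps)
print('tab',t,'rim',r,'strap',S, np.linalg.norm(S[0]-S[1]))
print('dist tab-rim',np.linalg.norm((t-r)[:2]),'rim-strapend',np.linalg.norm((S[1]-r)[:2]))
print('yaws',[np.arctan2(*(a-b)[[1,0]]) for a,b in ((S[1],S[0]),(S[1],t),(r,t),(S[1],r))])
w=unproj('wrist',[c((102,208)),c((102,354))],144,ps);d=w[0]-w[1];print(np.linalg.norm(d),np.arctan2(-d[0],d[1]))
```

```text
tab [607.21735241 248.67971178 144.        ] rim [647.4456435  261.90334179 118.        ] strap [[684.34784009 271.56097174 135.        ]
 [719.55209144 282.97304339 135.        ]] 37.007765297746104
dist tab-rim 42.34595369605988 rim-strapend 75.12171564088204
yaws [np.float64(0.3134786828951805), np.float64(0.29629199300161535), np.float64(0.3175880268016319), np.float64(0.2842880824567849)]
25.835382230456148 0.31507808236469914
```

>>> {"name": "step_arm", "arguments": {"delta_pos": [[0.05,-0.01,0.03],[0.12,-0.03,0.1],[0.19,-0.05,0.2],[0.228,-0.06,0.31],[0.228,-0.06,0.42],[0.228,-0.06,0.53],[0.228,-0.06,0.63],[0.228,-0.06,0.71],[0.228,-0.06,0.755],[0.228,-0.06,0.755]], "delta_rot": [[0,0,0.005],[0,0,0.01],[0,0,0.011],[0,0,0.011],[0,0,0.011],[0,0,0.011],[0,0,0.011],[0,0,0.011],[0,0,0.011],[0,0,0.011]], "hand": [0.6,0.6,0.6,0.6,0.6,0.6,0.6,0.6,0.6,0.6]}}

```text
time: 13.1
tcp_pos: [605.0, 249.9, 111.4]
eef_rot: [-3.14, -0.0, 1.884]
ft_force: [0.1, 0.4, -0.0]
finger_gap: 51.4
```

Run:
```python
from h import *
snap('wrist','w7')
```

```text
w7 13.1 [605.  249.9 111.4] [-3.14  -0.     1.884] [ 0.1  0.4 -0. ] 51.4
```

View pics/w7.png

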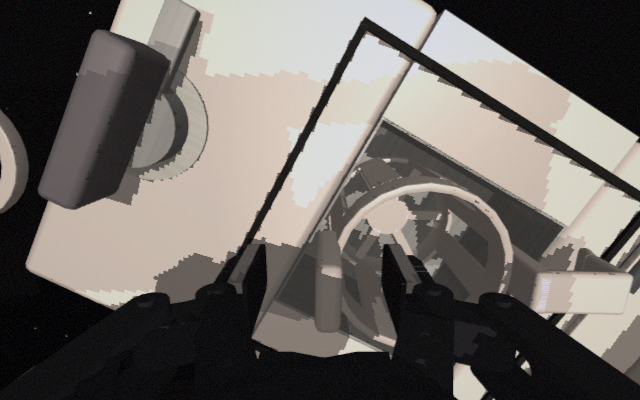

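>>> {"name": "step_arm", "arguments": {"delta_pos": [[0,0,0],[0,0,0],[0,0,0],[0,0,0],[0,0,-0.01],[0,0,-0.03],[0,0,-0.06],[0,0,-0.1],[0,0,-0.14],[0,0,-0.18]], "delta_rot": [[0,0,0],[0,0,0],[0,0,0],[0,0,0],[0,0,0],[0,0,0],[0,0,0],[0,0,0],[0,0,0],[0,0,0]], "hand": [0,0,0,0,0,0,0,0,0,0], "grip_force": 50}}

```text
time: 14.4
tcp_pos: [606.2, 249.8, 158.6]
eef_rot: [3.141, 0.0, 1.884]
ft_force: [0.5, -0.6, -1.9]
finger_gap: 9.0
```

Run:
```python
from h import *
snap('wrist','w8')
```

```text
w8 14.4 [606.2 249.8 158.6] [3.141 0.    1.884] [ 0.5 -0.6 -1.9] 9.0
```

View pics/w8.png

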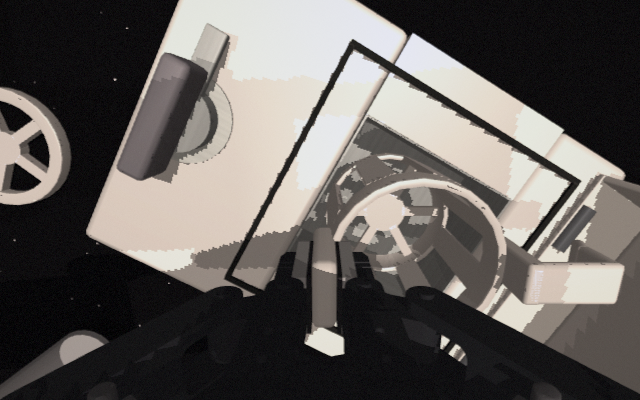

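>>> {"name": "step_arm", "arguments": {"delta_pos": [[0,0,-0.04],[0,0,-0.12],[0,0,-0.21],[0,0,-0.3],[0,0,-0.39],[-0.01,-0.03,-0.47],[-0.03,-0.09,-0.54],[-0.07,-0.15,-0.59],[-0.14,-0.21,-0.62],[-0.22,-0.27,-0.62]], "delta_rot": [[0,0,0],[0,0,0],[0,0,0],[0,0,0],[0,0,0],[0,0,0],[0,0,0],[0,0,0],[0,0,0],[0,0,0]], "hand": [0,0,0,0,0,0,0,0,0,0]}}

```text
time: 15.7
tcp_pos: [558.4, 175.3, 313.6]
eef_rot: [3.14, 0.001, 1.884]
ft_force: [-0.1, -0.2, -1.8]
finger_gap: 9.5
```

```bash
cat > goto.py <<'E'
import sys
from h import *
from station import monitor
s=monitor.observe();p=s['tcp_pos'];R=Ro.from_euler('xyz',s['eef_rot']).as_matrix()
x,y,z,psi=map(float,sys.argv[1:5])
d=R.T@(np.array([x,y,z])-p)/250
yaw=s['eef_rot'][2]
T=Ro.from_euler('xyz',[np.pi,0,psi]).as_matrix()
print('pos',d.round(3),'rot',(Ro.from_matrix(R.T@T).as_rotvec()/(np.pi/2)).round(3),'t',s['time'],p.round(1),s['eef_rot'].round(3),s['ft_force'].round(1),s['q'].round(2))
E
python3 goto.py 470 -188 300 1.482; python3 goto.py 500 20 310 1.7
```

```text
pos [-1.273 -0.785  0.054] rot [0.001 0.    0.256] t 15.7 [558.4 175.3 313.6] [3.140e+00 1.000e-03 1.884e+00] [-0.1 -0.2 -1.8] [ 0.23  0.17  1.64 -0.    1.33 -0.08]
pos [-0.519 -0.414  0.014] rot [0.001 0.    0.117] t 15.7 [558.4 175.3 313.6] [3.140e+00 1.000e-03 1.884e+00] [-0.1 -0.2 -1.8] [ 0.23  0.17  1.64 -0.    1.33 -0.08]
```

>>> {"name": "step_arm", "arguments": {"delta_pos": [[-0.04,-0.02,0],[-0.12,-0.06,0],[-0.2,-0.11,0],[-0.28,-0.16,0],[-0.36,-0.2,0],[-0.44,-0.25,0],[-0.52,-0.3,0],[-0.6,-0.34,0],[-0.68,-0.39,0],[-0.75,-0.43,0]], "delta_rot": [[0,0,0],[0,0,0.02],[0,0,0.03],[0,0,0.05],[0,0,0.06],[0,0,0.08],[0,0,0.1],[0,0,0.12],[0,0,0.14],[0,0,0.15]], "hand": [0,0,0,0,0,0,0,0,0,0]}}

```text
time: 16.95
tcp_pos: [513.6, -36.5, 312.0]
eef_rot: [-3.141, 0.0, 1.646]
ft_force: [-0.1, -0.9, -2.2]
finger_gap: 9.6
```

```bash
python3 goto.py 470 -188 270 1.482
```

```text
pos [-0.591 -0.219  0.168] rot [-0.001  0.     0.104] t 16.95 [513.6 -36.5 312. ] [-3.141  0.     1.646] [-0.1 -0.9 -2.2] [-0.16  0.03  1.8  -0.    1.32 -0.23]
```

>>> {"name": "step_arm", "arguments": {"delta_pos": [[-0.05,-0.02,0],[-0.13,-0.05,0],[-0.21,-0.08,0],[-0.29,-0.11,0.01],[-0.37,-0.14,0.03],[-0.44,-0.17,0.06],[-0.5,-0.19,0.1],[-0.55,-0.21,0.13],[-0.58,-0.22,0.16],[-0.59,-0.22,0.17]], "delta_rot": [[0,0,0.01],[0,0,0.02],[0,0,0.04],[0,0,0.05],[0,0,0.06],[0,0,0.08],[0,0,0.09],[0,0,0.1],[0,0,0.104],[0,0,0.104]], "hand": [0,0,0,0,0,0,0,0,0,0]}}

```text
time: 18.2
tcp_pos: [470.4, -186.3, 269.2]
eef_rot: [-3.141, -0.001, 1.484]
ft_force: [0.1, 0.4, -1.8]
finger_gap: 9.3
```

Run:
```python
from h import *
snap('wrist','w9')
snap('wrist','w9');snap('scene','s9');im=cv2.imread('pics/s9.png');crop(im,170,60,370,270,2.8,'pics/s9c.png')
```

```text
w9 18.2 [ 470.4 -186.3  269.2] [-3.141e+00 -1.000e-03  1.484e+00] [ 0.1  0.4 -1.8] 9.3
w9 18.25 [ 470.6 -186.4  269.2] [-3.141 -0.     1.484] [ 0.4 -0.2 -1.9] 8.7
s9 18.3 [ 470.7 -186.1  269.6] [-3.141e+00 -1.000e-03  1.485e+00] [-1.  -0.3 -0.9] 9.2
```

View pics/w9.png

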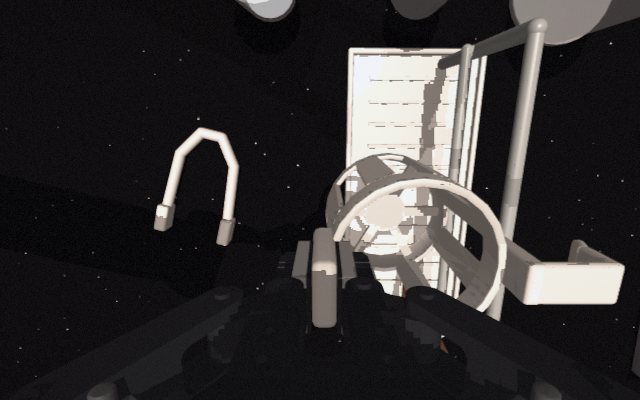

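View pics/s9c.png

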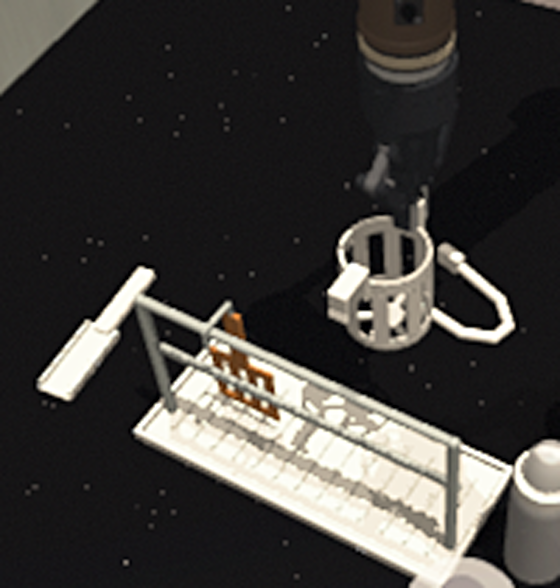

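```bash
python3 - <<'E'
from h import *
ps=pose('w9')
P=unproj('wrist',[(537,26),(511,185)],180,ps);d=P[0]-P[1];print(P,np.arctan2(-d[0],d[1]))
m=np.array([595.7,-248.2,180]);y=-.0887;u=np.array([-np.sin(y),np.cos(y),0]);n=np.array([np.cos(y),np.sin(y),0])
print([((p-m)@n,(p-m)@u) for p in P])
# strap predicted pixels
for zt in (185,182,188):
  g=np.array([470.5,-186.3,0]);g[2]=zt
  b=g+41*n
  Q=[b+x*n+yy*u+107*np.array([0,0,1]) for x in (50,77) for yy in (9,-9)]
  Q+=[b+ -41*n+116*np.array([0,0,1])]
  print(zt,proj('wrist',np.array(Q),ps).round().tolist())
E
python3 goto.py 499 -189.4 245 1.482
```

```text
[[ 611.10326951  -82.86585042  180.        ]
 [ 600.89905404 -182.58772413  180.        ]] -0.10197183296423112
[(np.float64(0.6967986484345712), np.float64(166.0486561247306)), (np.float64(-0.6335652891581764), np.float64(65.81488815372282))]
185 [[562.0, 264.0], [553.0, 306.0], [632.0, 265.0], [622.0, 306.0], [324.0, 297.0]]
182 [[557.0, 261.0], [549.0, 302.0], [626.0, 261.0], [615.0, 302.0], [324.0, 293.0]]
188 [[567.0, 268.0], [558.0, 310.0], [639.0, 268.0], [628.0, 310.0], [324.0, 302.0]]
pos [-0.004  0.113  0.1  ] rot [ 0.    -0.     0.002] t 18.35 [ 470.9 -186.   270. ] [ 3.142 -0.     1.485] [-0.6  0.4 -1. ] [-0.46  0.04  1.87  0.    1.23 -0.38]
```

Run:
```python
from h import *
im=cv2.imread('pics/w9.png');crop(im,440,180,640,330,4,'pics/w9c.png')
```

```text
(no output)
```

View pics/w9c.png

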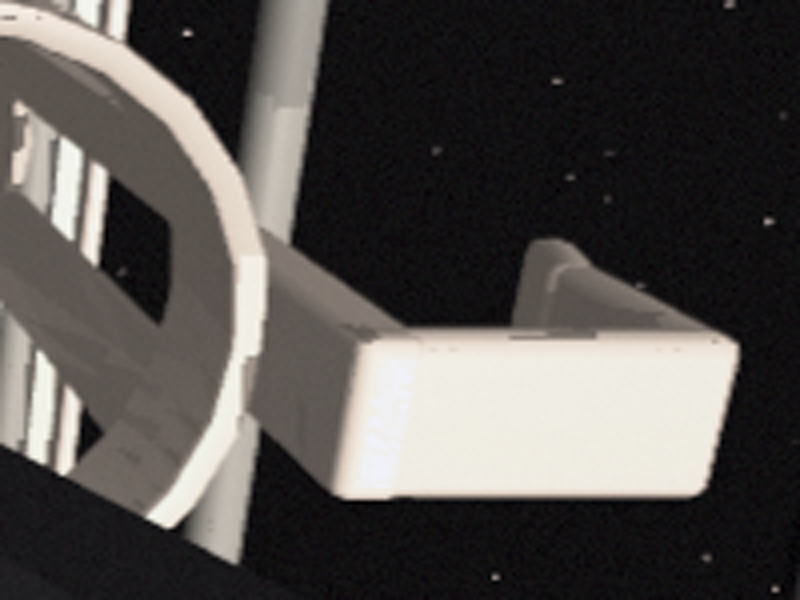

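>>> {"name": "step_arm", "arguments": {"delta_pos": [[0,0.02,0],[-0.002,0.04,0.01],[-0.004,0.07,0.02],[-0.004,0.09,0.04],[-0.004,0.11,0.07],[-0.004,0.117,0.11],[-0.004,0.117,0.15],[-0.004,0.117,0.19],[-0.004,0.117,0.22],[-0.004,0.117,0.22]], "delta_rot": [[0,0,0.002],[0,0,0.002],[0,0,0.002],[0,0,0.002],[0,0,0.002],[0,0,0.002],[0,0,0.002],[0,0,0.002],[0,0,0.002],[0,0,0.002]], "hand": [0,0,0,0,0,0,0,0,0,0]}}

```text
time: 19.6
tcp_pos: [499.1, -189.5, 214.1]
eef_rot: [-3.14, -0.001, 1.482]
ft_force: [-0.6, 0.4, -1.6]
finger_gap: 9.4
```

Run:
```python
from h import *
snap('wrist','w10')
snap('wrist','w10');snap('scene','s10');im=cv2.imread('pics/s10.png');crop(im,200,120,350,250,4.5,'pics/s10c.png')
```

```text
w10 19.6 [ 499.1 -189.5  214.1] [-3.140e+00 -1.000e-03  1.482e+00] [-0.6  0.4 -1.6] 9.4
w10 19.65 [ 499.6 -189.7  214.7] [-3.141 -0.     1.482] [ 0.4 -0.1 -1.9] 9.1
s10 19.7 [ 499.9 -189.8  215.2] [3.141 0.    1.482] [ 0.2 -0.3 -1.3] 9.4
```

View pics/w10.png

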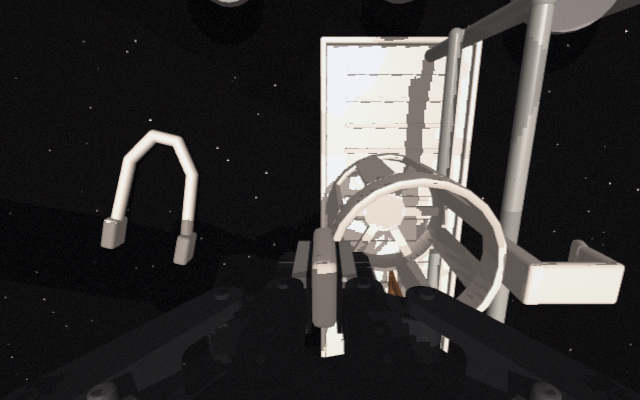

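View pics/s10c.png

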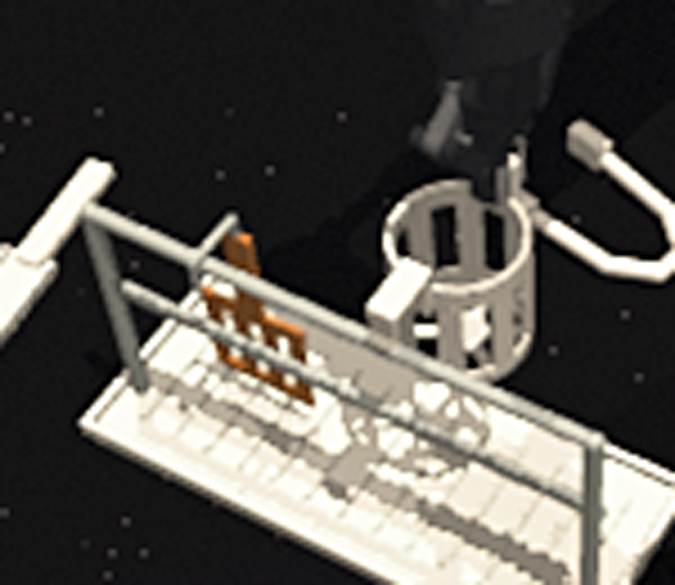

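Run:
```python
from h import *
ps=pose('w10');p=ps[0]
im=cv2.imread('pics/w10.png');crop(im,420,0,640,330,1.8*1.0,'pics/w10c.png')
psi=ps[1][2];ty=np.array([np.sin(psi),-np.cos(psi),0])
P=unproj('wrist',[(540,20),(531,90),(521,150)],180,ps);print(P,[(q-p)@ty for q in P])
g=p.copy();g[2]=p[2]-85
b=g+41*ty;u=np.array([np.cos(psi),np.sin(psi),0]);e=np.array([0,0,1])
L=np.array([b+77*ty+9*u+107*e,b+77*ty-9*u+107*e,b+80*ty+9*u+78*e,b+80*ty-9*u+78*e,b+50*ty+9*u+107*e,b+50*ty-9*u+107*e])
print(proj('wrist',L,ps).round(1).tolist())
a=proj('scene',L)
im=cv2.imread('pics/s10.png')
m=np.array([595.7,-248.2,180]);y=-.0887;uu=np.array([-np.sin(y),np.cos(y),0])
big=cv2.resize(im[120:250,200:350],None,fx=5,fy=5,interpolation=cv2.INTER_CUBIC)
f=lambda q:tuple(int(v) for v in (q-[200,120])*5)
R=proj('scene',np.array([m-165*uu,m+165*uu]));cv2.line(big,f(R[0]),f(R[1]),(0,0,255),1)
for q in a: cv2.circle(big,f(q),3,(0,255,0),-1)
cv2.imwrite('pics/s10o.png',big)
```

```text
[[ 610.01996158  -92.76909608  180.        ]
 [ 607.99956283 -123.99389752  180.        ]
 [ 604.92099895 -153.32149893  180.        ]] [np.float64(101.35060112061426), np.float64(102.12135897372241), np.float64(101.66906296278124)]
[[630.9, 263.1], [620.2, 304.6], [583.6, 235.9], [576.1, 271.1], [560.6, 263.1], [552.3, 304.5]]
```

View pics/s10o.png

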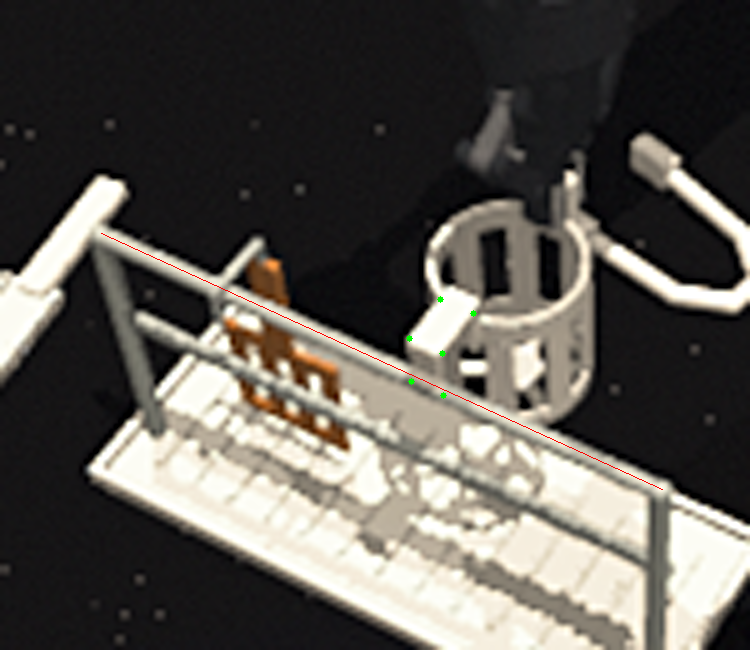

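View pics/w10c.png

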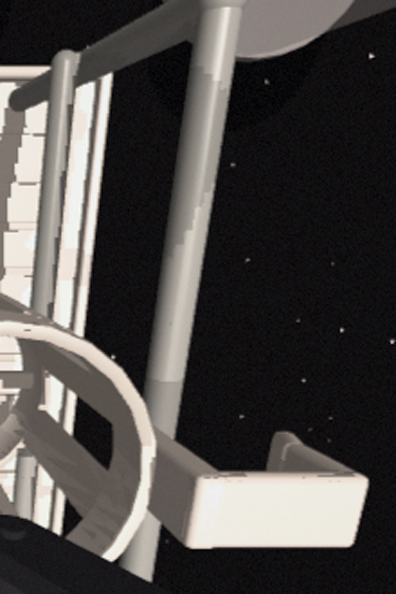

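Run:
```python
from h import *
im=cv2.imread('pics/s10.png');crop(im,265,165,325,215,12,'pics/s10z.png')
```

```text
(no output)
```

View pics/s10z.png

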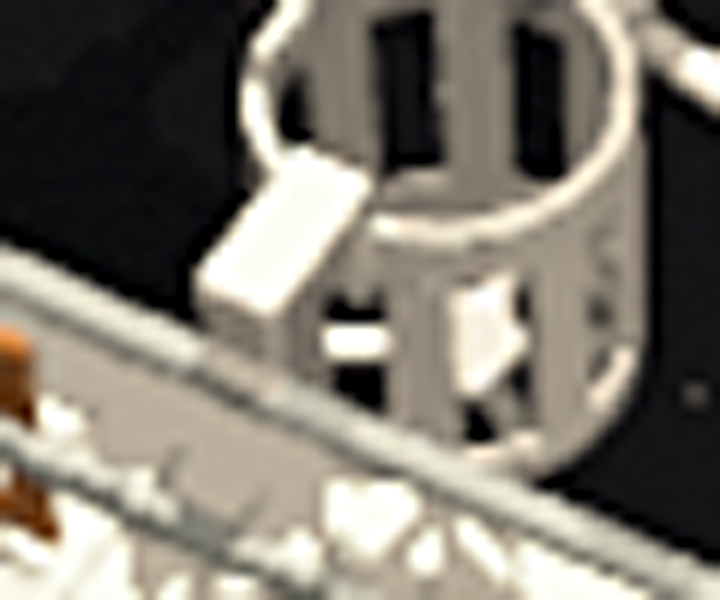

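>>> {"name": "step_arm", "arguments": {"delta_pos": [[0,0.005,0.01],[0,0.008,0.03],[0,0.008,0.05],[0,0.008,0.07],[0,0.008,0.09],[0,0.008,0.11],[0,0.008,0.13],[0,0.008,0.14],[0,0.008,0.14],[0,0.008,0.14]], "delta_rot": [[0,0,0],[0,0,0],[0,0,0],[0,0,0],[0,0,0],[0,0,0],[0,0,0],[0,0,0],[0,0,0],[0,0,0]], "hand": [0,0,0,0,0,0,0,0,0,0]}}

```text
time: 21.0
tcp_pos: [502.0, -190.0, 180.2]
eef_rot: [3.141, 0.0, 1.482]
ft_force: [-0.3, -0.3, -2.2]
finger_gap: 9.7
```

Run:
```python
from h import *
snap('wrist','w11');snap('scene','s11');im=cv2.imread('pics/s11.png');crop(im,245,155,335,225,8,'pics/s11z.png')
```

```text
w11 21.0 [ 502.  -190.   180.2] [3.141 0.    1.482] [-0.3 -0.3 -2.2] 9.7
s11 21.05 [ 502.  -190.   180.3] [3.141 0.    1.482] [-0.   0.3 -2.4] 8.9
```

View pics/s11z.png

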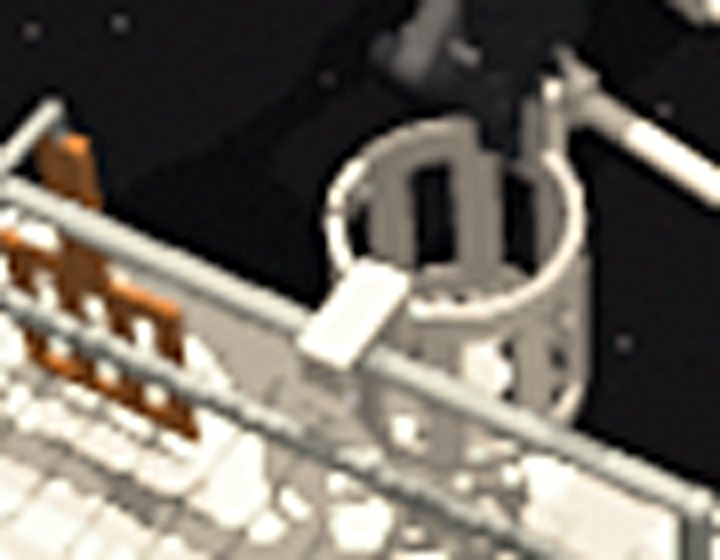

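View pics/w11.png

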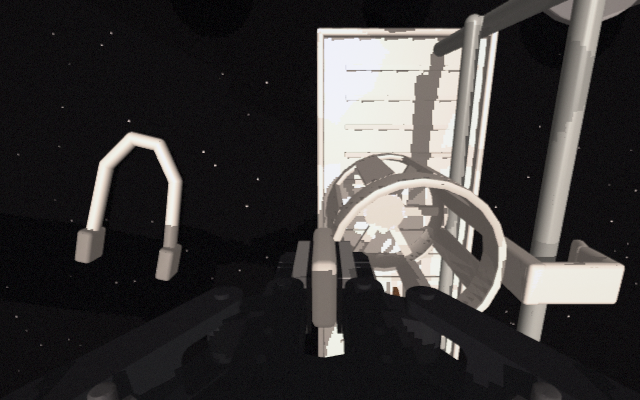

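>>> {"name": "step_arm", "arguments": {"delta_pos": [[0,0,0.01],[0,0,0.02],[0,0,0.03],[0,0,0.036],[0,0,0.04],[0,0,0.044],[0,0,0.046],[0,0,0.048],[0,0,0.048],[0,0,0.048]], "delta_rot": [[0,0,0],[0,0,0],[0,0,0],[0,0,0],[0,0,0],[0,0,0],[0,0,0],[0,0,0],[0,0,0],[0,0,0]], "hand": [0,0,0,0,0,0,0,0,0,0]}}

```text
time: 22.35
tcp_pos: [501.9, -190.0, 168.4]
eef_rot: [3.141, 0.0, 1.482]
ft_force: [-1.6, 0.5, 0.9]
finger_gap: 8.9
```

>>> {"name": "step_arm", "arguments": {"delta_pos": [[0,-0.004,0],[0,-0.008,0],[0,-0.012,0],[0,-0.016,0],[0,-0.02,0],[0,-0.024,0],[0,-0.024,0],[0,-0.024,0],[0,-0.024,0],[0,-0.024,0]], "delta_rot": [[0,0,0],[0,0,0],[0,0,0],[0,0,0],[0,0,0],[0,0,0],[0,0,0],[0,0,0],[0,0,0],[0,0,0]], "hand": [0,0,0,0,0,0,0,0,0,0]}}

```text
time: 23.6
tcp_pos: [496.0, -189.4, 168.2]
eef_rot: [3.141, 0.0, 1.482]
ft_force: [0.7, -0.5, 2.0]
finger_gap: 9.3
```

Run:
```python
from h import *
from station import monitor
for i in range(3): snap('wrist','w12'); print(monitor.observe()['wrist_torque'].round(2))
```

```text
w12 23.6 [ 496.  -189.4  168.2] [3.141 0.    1.482] [ 0.7 -0.5  2. ] 9.3
[-0.09 -0.46  0.  ]
w12 23.65 [ 496.  -189.4  168.2] [3.141 0.    1.482] [ 2.8 -0.6  1.5] 9.4
[-0.11 -0.53  0.01]
w12 23.7 [ 496.  -189.4  168.1] [3.141 0.    1.482] [ 1.3 -0.4  1.7] 9.1
[-0.05 -0.48 -0.04]
```

View pics/w12.png

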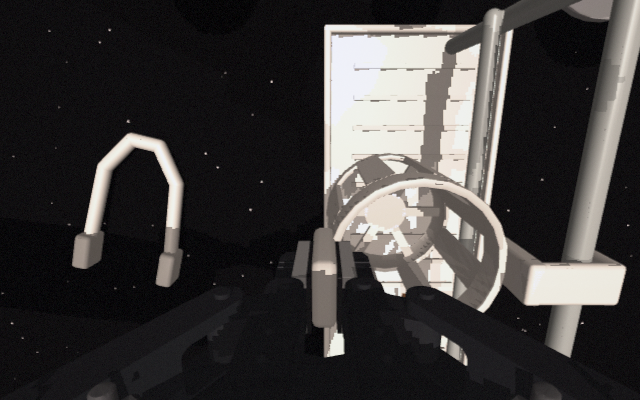

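>>> {"name": "step_arm", "arguments": {"delta_pos": [[0,0,0.002],[0,0,0.004],[0,0,0.006],[0,0,0.008],[0,0,0.01],[0,0,0.01],[0,0,0.01],[0,0,0.01],[0,0,0.01],[0,0,0.01]], "delta_rot": [[0,0,0],[0,0,0],[0,0,0],[0,0,0],[0,0,0],[0,0,0],[0,0,0],[0,0,0],[0,0,0],[0,0,0]], "hand": [0,0,0,0,0,0,0,0,0,0]}}

```text
time: 25.0
tcp_pos: [496.0, -189.6, 166.9]
eef_rot: [3.141, 0.001, 1.482]
ft_force: [-3.6, -0.3, 8.8]
finger_gap: 9.3
```

Run:
```python
from h import *
snap('scene','s13');snap('side','d13')
im=cv2.imread('pics/s13.png');crop(im,225,135,345,235,6,'pics/s13z.png')
```

```text
s13 25.0 [ 496.  -189.6  166.9] [3.141e+00 1.000e-03 1.482e+00] [-3.6 -0.3  8.8] 9.3
d13 25.05 [ 496.1 -189.6  166.9] [3.141e+00 1.000e-03 1.482e+00] [-2.5  0.9  8.8] 9.4
```

View pics/s13z.png

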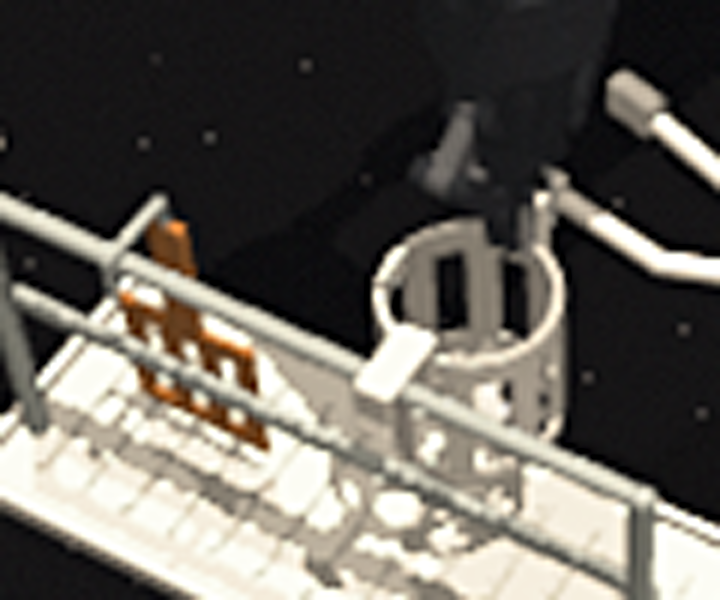

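>>> {"name": "step_arm", "arguments": {"delta_pos": [[0,0,-0.004],[0,0,-0.008],[0,0.001,-0.003],[0,0.003,0.004],[0,0.004,0.011],[0,0.006,0.018],[0,0.007,0.025],[0,0.008,0.032],[0,0.009,0.038],[0,0.009,0.038]], "delta_rot": [[0,0,0],[0,0,0],[-0.01,0,0],[-0.02,0,0],[-0.03,0,0],[-0.04,0,0],[-0.05,0,0],[-0.06,0,0],[-0.07,0,0],[-0.07,0,0]], "hand": [0,0,0,0,0,0,0,0,0,0]}}

```text
time: 26.35
tcp_pos: [497.5, -189.5, 156.2]
eef_rot: [3.032, 0.0, 1.482]
ft_force: [-2.6, -0.8, 7.0]
finger_gap: 9.3
```

Run:
```python
from h import *
snap('scene','s14')
im=cv2.imread('pics/s14.png');crop(im,225,135,345,235,6,'pics/s14z.png')
```

```text
s14 26.35 [ 497.5 -189.5  156.2] [3.032 0.    1.482] [-2.6 -0.8  7. ] 9.3
```

View pics/s14z.png

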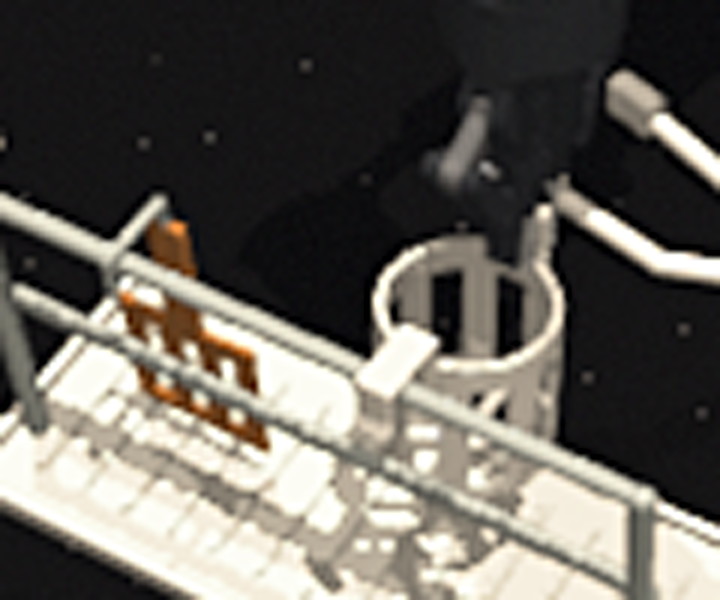

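>>> {"name": "step_arm", "arguments": {"delta_pos": [[0,0,-0.002],[0,0,-0.004],[0,0,-0.006],[0,0,-0.006],[0,0,-0.006],[0,0,-0.006],[0,0,-0.006],[0,0,-0.006],[0,0,-0.006],[0,0,-0.006]], "delta_rot": [[0,0,0],[0,0,0],[0,0,0],[0,0,0],[0,0,0],[0,0,0],[0,0,0],[0,0,0],[0,0,0],[0,0,0]], "hand": [0,0,0,0.13,0.16,0.2,0.25,0.3,0.36,0.42]}}

```text
time: 27.65
tcp_pos: [497.9, -189.6, 157.6]
eef_rot: [3.032, 0.0, 1.482]
ft_force: [-0.6, 0.8, -1.1]
finger_gap: 36.0
```

Run:
```python
from h import *
snap('wrist','w15');snap('scene','s15')
im=cv2.imread('pics/s15.png');crop(im,225,135,345,235,6,'pics/s15z.png')
```

```text
w15 27.65 [ 497.9 -189.6  157.6] [3.032 0.    1.482] [-0.6  0.8 -1.1] 36.0
s15 27.7 [ 497.9 -189.6  157.6] [3.032 0.    1.482] [-0.5 -0.3  0.3] 35.4
```

View pics/s15z.png

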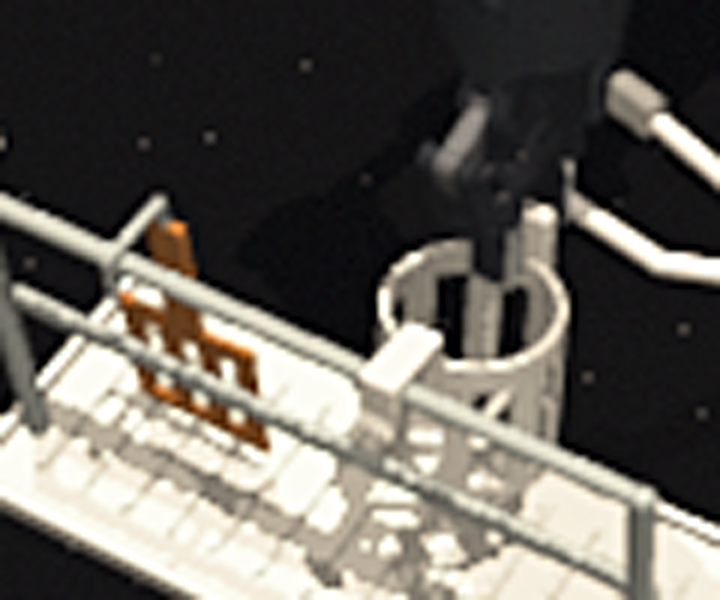

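View pics/w15.png

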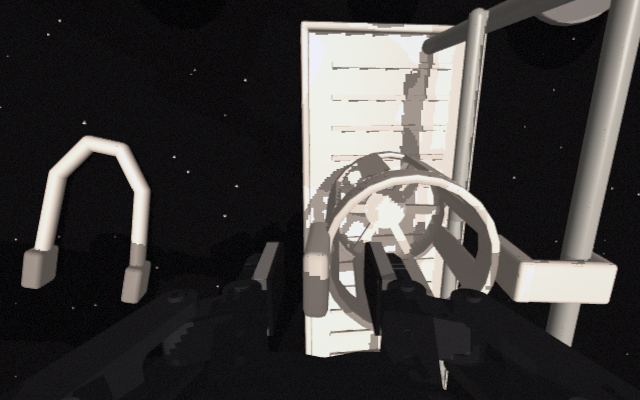

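>>> {"name": "step_arm", "arguments": {"delta_pos": [[0,0,-0.02],[0,0,-0.06],[0,0,-0.11],[0,0,-0.17],[0,0,-0.24],[0,0,-0.32],[0,0,-0.4],[0,0,-0.47],[0,-0.03,-0.52],[0,-0.06,-0.54]], "delta_rot": [[0,0,0],[0,0,0],[0,0,0],[0,0,0],[0,0,0],[0,0,0],[0,0,0],[0,0,0],[0,0,0],[0,0,0]], "hand": [0.42,0.42,0.42,0.42,0.42,0.42,0.42,0.42,0.42,0.42]}}

```text
time: 29.0
tcp_pos: [467.9, -187.0, 291.0]
eef_rot: [3.031, 0.0, 1.482]
ft_force: [-0.3, -0.0, 0.3]
finger_gap: 35.7
```

Run:
```python
from h import *
snap('scene','s16');snap('side','d16');snap('wrist','w16')
im=cv2.imread('pics/s16.png');crop(im,225,135,345,235,6,'pics/s16z.png')
im=cv2.imread('pics/d16.png');crop(im,180,120,440,400,2,'pics/d16z.png')
```

```text
s16 29.0 [ 467.9 -187.   291. ] [3.031 0.    1.482] [-0.3 -0.   0.3] 35.7
d16 29.05 [ 466.9 -186.7  290.8] [3.032 0.    1.482] [-0.6  0.4  0.5] 35.9
w16 29.1 [ 467.3 -186.7  290.1] [ 3.032 -0.     1.481] [ 1.1  0.5 -0.6] 35.8
```

View pics/s16z.png

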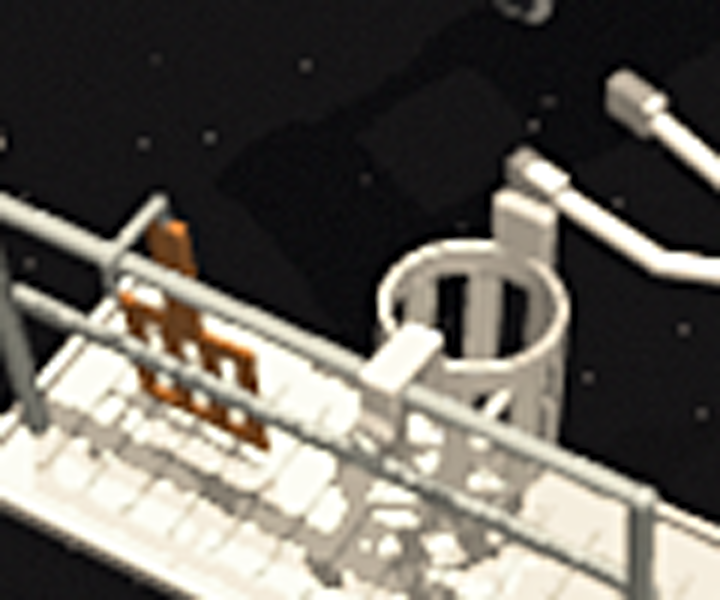

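View pics/d16z.png

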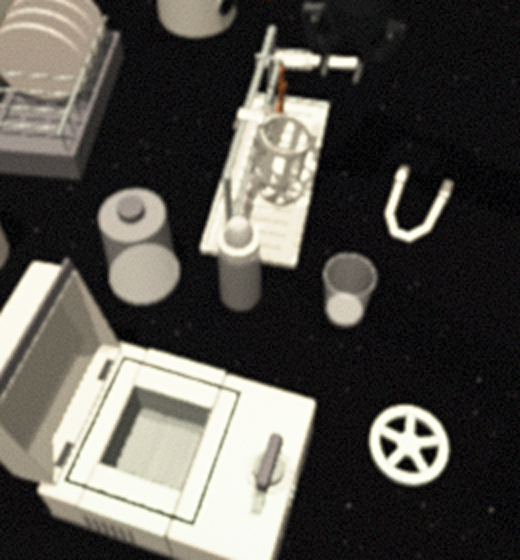

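View pics/w16.png

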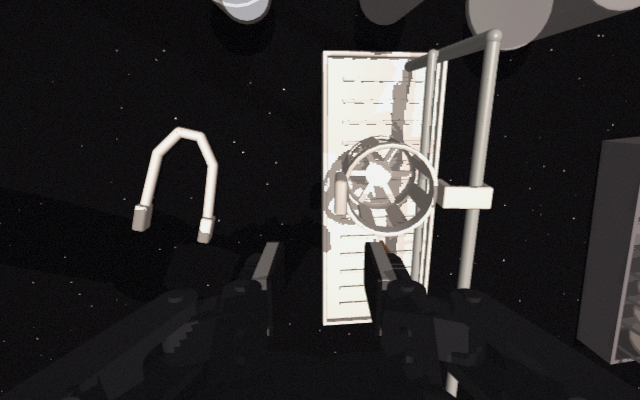

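View pics/s16.png

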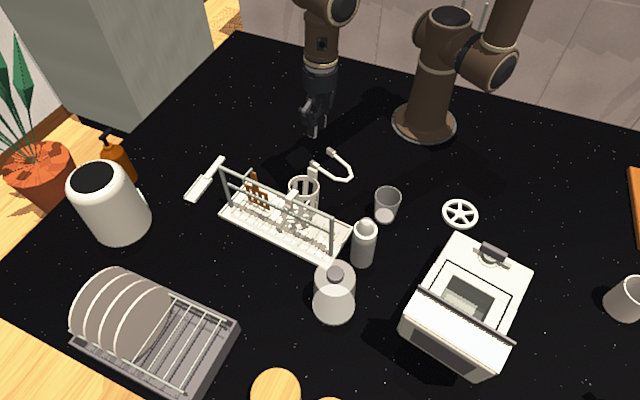

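Run:
```python
from h import *
ps=pose('w6');c=lambda p:np.array(p)/2.3+np.array([140,0])
B=unproj('wrist',[c((196,18)),c((140,162))],144,ps);d=B[0]-B[1];print(B.mean(0),np.linalg.norm(d),np.arctan2(d[1],d[0])+.2)
from station import ctrl
print(ctrl.job_done())
```

```text
[516.14948179 283.74976102 144.        ] 51.97797306267085 1.6280275411133014
the job is handed in; nothing more can be done
None
```

The job is done and handed in at about 29 s, against the 64 s limit.

- **Latch and lid:** I turned the knob anticlockwise to its stop, where the wrist moment reached about 1 N m. A picture taken afterwards gave about 1.6 rad, against the 1.57 rad stop. The lid swung fully open and is still standing open.
- **Basket:** I gripped it by the tab, lifted it straight out and carried it over the bottle at height. I hung it by the strap on the rail about 50 mm to the +y side of the middle. The turner hangs at about -88 mm, so the basket is in the free length.
- **Tug:** While still holding the basket I pulled it down with about 8.8 N and the rail held it. I then eased off, leaned the basket towards the lower bar, let go and backed away.

In the last pictures the basket hangs upright with its strap over the rail. The lean against the lower bar matches the expected 0.15 rad by eye, but I did not measure it. The turner, bottle, beaker, jar, disc, tongs and scoop look unmoved. The wrist force read about zero once the arm was clear.

Early readings of the steriliser's position differed by up to about 10 mm. I used the wrist-camera reading, and the grasps were centred.

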